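# Set the stop pin in the hidden hole of a stop rail

### The job

Take the red-knobbed stop pin out of its wooden parking block, put its tip into the slot of the black stop rail and slide it lightly along the slot floor until it drops into the one hidden hole there. Seat it fully home, upright with its steel collar flat on the rail, and let go of it. Never press the pin on the rail with more than about 40 N, and leave the jar, the tape measure and the screwdriver where they are.

Things in the scene. Friction and masses are not known exactly. Their poses are not given: they have to be found in the camera images.
- pin: Loose stop pin, about 0.12 kg, upright in the block at the start. Origin at its tip, z up along it. From the tip: steel shank 10 mm diameter, 24 mm long (first 4 mm tapered from a flat 7 mm tip); steel collar 28 mm diameter, 24 to 28 mm up, at first resting on the block's top; round red knob 22 mm diameter, 28 to 60 mm up. Its yaw means nothing.
- block: Fixed wooden parking block 70 x 70 x 32 mm with a 14 mm wide, 28 mm deep hole in the middle of its top. Origin at the centre of its underside, on the bench.
- rail: Fixed rigid stop rail; origin at the centre of its underside on the bench, y along its slot. Plywood base 120 x 220 x 10 mm (x, y, z); on it a black rail 60 mm wide and 200 mm long, flat top 36 mm above the bench, slot along its middle. Pin home: collar on that top, tip 12 mm above the bench. Timber fence on the base at x = 42 to 60 mm, top 24 mm above the bench.
- slot (a point): Middle of the slot's floor, axes as the rail's. The slot is open above, 12.4 mm wide (x) and 110 mm long (y = -55 to 55 mm); its flat black floor is 24 mm above the bench, 12 mm below the rail's top. One round blind hole 13 mm wide, 14 mm deep lies on the centre line, its centre anywhere from y = -42 to 42 mm: black in black, not marked, not measured.
- jar: Bystander: amber glass jar of 64 mm diameter, 85 mm high. Origin at the centre of its underside.
- tape: Bystander: yellow tape measure standing on edge, 62 x 36 x 60 mm. Origin at the centre of its underside.
- driver: Bystander: screwdriver with orange handle lying on the bench, 200 mm long along its x. Origin near its middle.
Mind the look-alikes: they are no part of the job. What is shaped like the pin but purple is not meant.

How it is judged:
By the outcome, as a careful person would: the job done as asked, in the order asked, and still so for the second after the job is handed in, with the robot touching nothing.
It also fails if it takes over 72 s, if anything falls off the work surface, if the arm or the gripper's body presses on something with over 40 N, if the wrist force passes 120 N, or if a joint passes its speed limit or range.

### The arm

A 6-joint arm with a two-finger parallel gripper is mounted at the origin on the work surface. World frame = base frame: x ahead of the robot, y to its left, z up, the work surface at z = 0. Lengths are in mm, angles in rad, forces in N, time in s.
With the tool pointing down it reaches from about 350 to 775 mm from the base axis. Payload 7.3 kg.
Tool frame: the origin (TCP) lies at the centre of the arm's flange, where the gripper is bolted on; the fingertips stand 178 mm ahead of it and the grasp point (between the pads) lies 159 mm ahead of it; z points along the fingers, y is the direction in which the jaws open and shut (so a half turn about z gives the same grasp; the last joint's range is limited). The gripper opens to 92 mm and grips with 3 to 60 N. Pads are 19 mm wide; open, the fingers measure 130 mm over their backs; the gripper's body (75 mm by 190 mm) begins 47 mm behind the grasp point.
Start: joints at [-1.459, 0.342, 1.524, -0, 1.275, -0.146], TCP at [133.871, -507.648, 404.741] pointing down, gripper open.
Joint ranges: [-2.53, 2.53], [-0.77, 2.02], [0.04, 2.7], [-1, 4.14], [0.28, 2.66], [-3.11, 3.11]. Speed limits (rad/s): [2.57, 2.57, 3.14, 3.14, 3.14, 3.14].

### API

Orientations are given as [roll, pitch, yaw] about the fixed x, y, z axes, in that order (R = Rz(yaw) Ry(pitch) Rx(roll)).
In Python, from plant import get_obs, capture, close_job gives the robot as it stands. The module is installed in compiled form; this text tells all that it offers.
- The arm moves only by the shell command python3 -m pendant 'ROWS'. ROWS is JSON, a list of rows, each a list of 3 entries, a list of its own where there are three numbers: the shift along the tool's x, y, z in m, then the turn, a rotation vector about the tool's x, y, z in rad, then the finger opening in m, from 0 to 0.0918. In form: [[[tx, ty, tz], [wx, wy, wz], fingers], ...]. A call has 1 to 10 rows; each row is the pose to reach, as a shift and turn from the pose commanded when the call began, along the tool's axes at that moment; what a row does not reach only later rows make up. A row lasts 1/12 s, in which the tool goes at most 41.7 mm and 7.16 degrees, less where a joint would pass 70% of its speed; a pose out of reach is approached as far as the arm can. A call with a gripper value outside its range is refused whole. The fingers move at their own pace and stop on an object; the grip force is fixed at half the most. Time passes only in rows, so rows that repeat a pose let the fingers close. It gives the time, the measured TCP pose, the force and the opening at its end, in the units of the state.
- get_obs(): the state, without advancing time (a new reading comes with each control period).
- capture(name): name is "side" or "top" or "wrist"; returns a dict with "color" (480x640x3 uint8, red, green, blue), "mtx" (3x3 intrinsics, pixels), "rvec" (rotation vector, rad) and "tvec" (3), from world to camera coordinates, as OpenCV has them. Camera axes: x right, y down, z forward; pixel columns grow to the right and rows downward; lengths in mm; the calibration is good to about 2 mm. A picture is of the moment at which its call begins. There is no depth.
- close_job(): hands the job in, once; it reports no verdict.
The state is a dict: "time": time; "joint_positions": joint angles; "dq": joint speeds; "tau": joint torques, N m; "tool_pos": TCP position; "tcp_rot": TCP orientation; "contact_force": force on the tool from outside, world axes, zero at the start; "moment": the same for the moment, N m; "grip_width": finger opening in mm.
Only numpy, scipy, OpenCV 4.12 (cv2) and the standard library are available. Lean on these libraries where they do the work, as an engineer would, in place of code of your own. Each camera call takes 0.05 s, during which the arm holds its last target. There are 200 camera calls.

## Working session

There is one attempt and no reset: what is moved stays moved. The work goes in short steps, Python scripts to look and compute and a shell command to move; the robot and the scene stay as the last step left them, time stands still between calls to the robot, and variables do not carry over. Pictures are saved under pics/ and viewed, about 8 in all and at most 12, crops included, and the job is handed in when it is done.

```bash
mkdir -p pics; python3 - <<'E'
from plant import *
import cv2
o=get_obs(); print(o)
for n in("side","top"):
    c=capture(n); cv2.imwrite(f"pics/{n}0.png",c["color"][:,:,::-1]); print(n,c["mtx"],c["rvec"],c["tvec"])
E
```

```text
{'time': 0.0, 'joint_positions': array([-1.45900068e+00,  3.42704999e-01,  1.52501042e+00, -3.28339241e-05,
        1.27540292e+00, -1.45974699e-01]), 'dq': array([-0.00096563, -0.00117852,  0.00168726, -0.00080204,  0.00244878,
        0.00016678]), 'tau': array([-3.66559207e-04, -4.31246674e+01, -2.44221514e+01,  7.17030955e-02,
        5.60436992e-02, -9.59831391e-05]), 'tool_pos': array([ 133.85025635, -507.50803428,  404.05626096]), 'tcp_rot': array([-3.14007862e+00, -1.90858518e-04,  2.57779789e-01]), 'contact_force': array([ 0.04014105, -0.43351002,  0.84626185]), 'moment': array([ 0.03446305, -0.02815163,  0.0214489 ]), 'grip_width': 91.80494094311464}
side [[588.1727295    0.         326.49240814]
 [  0.         588.1727295  238.02594971]
 [  0.           0.           1.        ]] [ 2.23782184 -0.19831996  0.11443378] [-598.52407317   91.89736205  894.72393184]
top [[459.27341588   0.         320.92276517]
 [  0.         459.27341588 242.51654159]
 [  0.           0.           1.        ]] [ 2.1036474  -2.13837966  0.16292466] [ 27.29055009 571.37756446 851.59930278]
```

View pics/top0.png

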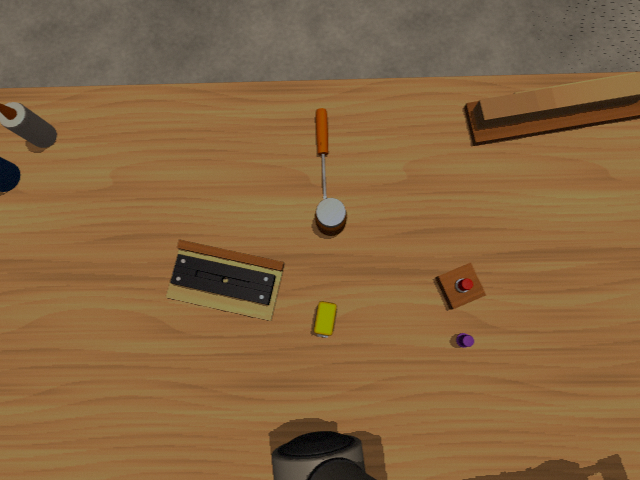

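View pics/side0.png

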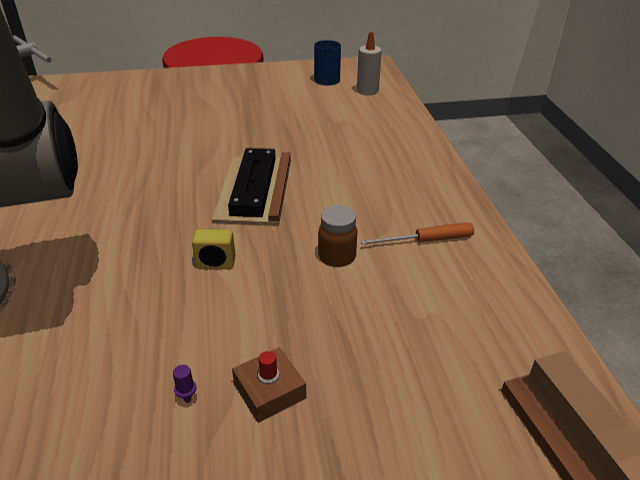

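Top view: the pin's knob is at (464,285) in its block, the rail at (225,280) with the fence on its far side, the jar at (331,216), the tape at (325,319) and the purple decoy at (465,341). The side view agrees.

```bash
cat > h.py <<'E'
import numpy as np, cv2
from plant import *
from scipy.spatial.transform import Rotation as Ro
def ray(c,uv):
    R=cv2.Rodrigues(np.array(c["rvec"],float))[0]; t=np.array(c["tvec"],float).ravel()
    uv=np.atleast_2d(np.array(uv,float))
    d=np.c_[uv,np.ones(len(uv))]@np.linalg.inv(c["mtx"]).T@R
    return -R.T@t,d
def onz(c,uv,z):
    o,d=ray(c,uv); return o+d*((z-o[2])/d[:,2:3])
def pix(c,p):
    return cv2.projectPoints(np.atleast_2d(np.array(p,float)),np.array(c["rvec"],float),np.array(c["tvec"],float),c["mtx"],None)[0][:,0]
def blobs(m,amin):
    n,l,s,ce=cv2.connectedComponentsWithStats(m.astype(np.uint8))
    return [(ce[i],s[i],l==i) for i in range(1,n) if s[i,4]>=amin]
def hsv(c): return cv2.cvtColor(c["color"],cv2.COLOR_RGB2HSV).astype(int)
def red(c):
    h=hsv(c); return ((h[...,0]<6)|(h[...,0]>174))&(h[...,1]>190)&(h[...,2]>80)
def toolR():
    return Ro.from_euler("xyz",get_obs()["tcp_rot"]).as_matrix()
def shift(target,yaw=None):
    "world TCP target mm -> tool shift m (from measured pose)"
    o=get_obs(); return toolR().T@(np.array(target)-o["tool_pos"])/1000
E
python3 - <<'E'
from h import *
t=capture("top"); s=capture("side")
rays=[]
for n,c in(("top",t),("side",s)):
    for ce,st,_ in blobs(red(c),20):
        print(n,ce,st,onz(c,ce,46)[0])
h=hsv(t); v=h[...,2]
b=max(blobs((v<60)&(np.arange(640)[None]<300)&(np.arange(640)[None]>120)&(np.arange(480)[:,None]>200)&(np.arange(480)[:,None]<340),100),key=lambda b:b[1][4])
print(b[0],b[1])
pts=np.argwhere(b[2])[:,::-1]
w=onz(t,pts,36)[:,:2].astype(np.float32); print(cv2.minAreaRect(w))
crop=t["color"][235:325,160:290]
m=(h[...,1]<60)&(v>90)
for ce,st,_ in blobs(m,1):
    if 165<ce[0]<285 and 240<ce[1]<320: print("screw",ce,st[4],onz(t,ce,36)[0])
cv2.imwrite("pics/crop.png",cv2.resize(crop,None,fx=6,fy=6,interpolation=2)[:,:,::-1])
print("tape",onz(t,[325,319],60),"jar",onz(t,[331,213],85),"cam",ray(t,[0,0])[0],ray(s,[0,0])[0])
E
```

```text
top [466.83333333 283.73958333] [462 279  11  11  96] [ 486.61607422 -262.18445293   46.        ]
side [211.65562914  52.02472406] [ 163   37   99   30 2265] [449.80579009 818.33787533  46.        ]
side [266.84431138 357.65269461] [259 352  17  13 167] [ 485.69985281 -240.19391779   46.        ]
[222.97481531 279.06212223] [ 171  254  105   51 2978]
((504.8658142089844, 213.57394409179688), (201.45037841796875, 60.00278091430664), 76.8202133178711)
screw [182.61538462 260.61538462] 13 [542.63721011 294.53053179  36.        ]
screw [177.78571429 278.35714286] 14 [507.33865941 302.81807631  36.        ]
screw [265.38461538 278.61538462] 13 [503.94404835 128.80341031  36.        ]
screw [261.  296.5] 16 [468.9801602 137.1910907  36.       ]
tape [[423.44036995  12.16602941  60.        ]] jar [[622.37981796  -2.78852456  85.        ]] cam [4.15608725e+02 6.73283308e-01 9.37927184e+02] [ 462.80757579 -738.90744885  637.99062324]
```

View pics/crop.png

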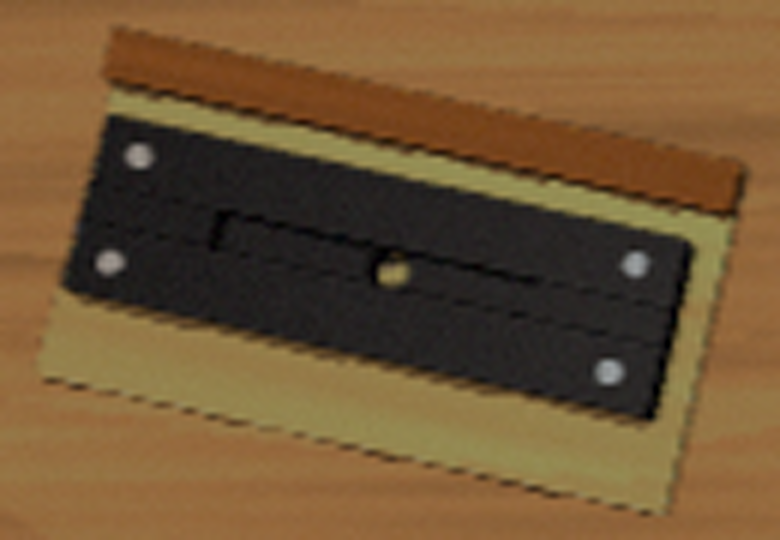

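The crop shows a plywood-coloured dot in the slot at about (393,270), i.e. pixel (225.5,280) in the full image. That is probably the hole's floor. Next I triangulate the pin and work out the hover move.

```bash
python3 - <<'E'
from h import *
t=capture("top"); s=capture("side")
# knob top centre / whole-blob centre by two rays
o1,d1=ray(t,[466.83,283.74]); o2,d2=ray(s,[266.84,357.65]); d1=d1[0];d2=d2[0]
A=np.c_[d1,-d2]; k=np.linalg.lstsq(A,o2-o1,rcond=None)[0]
p,q=o1+d1*k[0],o2+d2*k[1]; P=(p+q)/2; print("knob",p,q)
hole=onz(t,[225.5,280],17)[0]; print("hole~",hole)
print("shift",shift([P[0],P[1],330]))
E
```

```text
knob [ 485.07507341 -256.47614587   65.34801685] [ 484.94718562 -256.48075114   65.33919283]
hole~ [504.34367621 212.14642951  17.        ]
shift [ 0.40357025 -0.15327809  0.07460062]
```

```bash
python3 -m pendant '[[[0.04,-0.015,0.007],[0,0,0.05],0.0918],[[0.08,-0.03,0.015],[0,0,0.1],0.0918],[[0.115,-0.044,0.022],[0,0,0.15],0.0918],[[0.15,-0.057,0.028],[0,0,0.2],0.0918],[[0.185,-0.07,0.034],[0,0,0.25],0.0918],[[0.22,-0.084,0.04],[0,0,0.3],0.0918],[[0.255,-0.097,0.046],[0,0,0.35],0.0918],[[0.29,-0.11,0.053],[0,0,0.4],0.0918],[[0.325,-0.123,0.06],[0,0,0.45],0.0918],[[0.35,-0.133,0.065],[0,0,0.49],0.0918]]'
python3 - <<'E'
from h import *
print(get_obs()["tool_pos"],get_obs()["tcp_rot"],shift([485,-256.5,330]))
c=capture("wrist"); cv2.imwrite("pics/w1.png",c["color"][:,:,::-1])
for ce,st,_ in blobs(red(c),50): print(ce,st,onz(c,ce,66))
print(pix(c,[485,-256.5,68]))
E
```

```text
time: 1.13
tool_pos: [440.4, -287.8, 339.2]
tcp_rot: [-3.141, -0.0, -0.233]
contact_force: [-0.1, 0.5, 0.0]
grip_width: 91.7
[ 440.35000622 -287.78043882  339.19640604] [-3.14110040e+00 -1.56762400e-04 -2.33441264e-01] [ 0.03620147 -0.0407562   0.00922214]
[[260.28647535 193.77936362]]
```

View pics/w1.png

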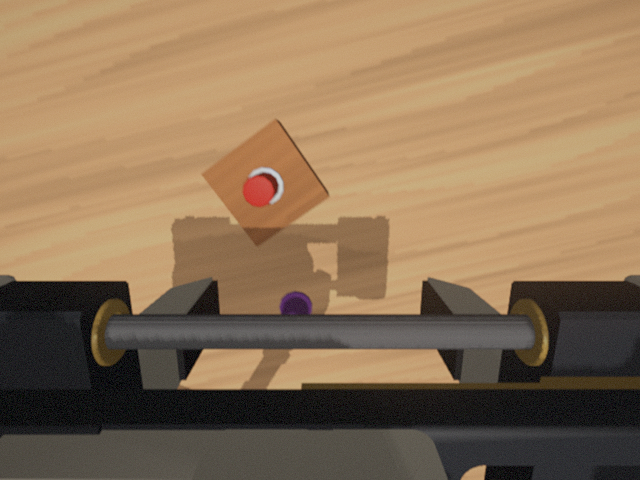

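The wrist view shows the red knob's top at (258,191), with my prediction at (260,194), so they agree to 1–2 mm.

```bash
sed -i 's/h\[...,1\]>190/h[...,1]>170/; s/h\[...,2\]>80/h[...,2]>100/; s/<6)|/<8)|/' h.py; python3 - <<'E'
from h import *
c=capture("wrist"); h=hsv(c); print(h[191,258])
m=((h[...,0]<5)|(h[...,0]>172))&(h[...,1]>150)
for ce,st,k in blobs(m,100):
    (u,v),r=cv2.minEnclosingCircle(np.argwhere(k)[:,::-1].astype(np.float32)); print(ce,st,(u,v),r)
P=onz(c,[258.5,191.5],68)[0]; print(P, ray(c,[0,0])[0])
m=(h[...,1]<40)&(h[...,2]>120)
for ce,st,k in blobs(m,60):print("collar",ce,st)
print(shift([P[0],P[1],300]))
E
```

```text
[  3 185 197]
[264.72104608 193.46326276] [249 177  34  33 803] (266.0, 193.0) 17.80459213256836
[ 489.13622382 -253.28374113   68.        ] [ 510.45299118 -301.11839172  317.45042051]
collar [275.778157   183.08532423] [253 171  36  36 293]
[ 0.03950415 -0.04401328  0.03877043]
```

```bash
python3 - <<'E'
from h import *
c=capture("wrist"); h=hsv(c)
m=((h[...,0]<5)|(h[...,0]>172))&(h[...,1]>150)
k=max(blobs(m,100),key=lambda b:b[1][4]); print(k[0],k[1])
for z in(60,68): print(onz(c,k[0],z)[0])
m=(h[...,1]<40)&(h[...,2]>120)
k=max((b for b in blobs(m,60) if b[0][1]<260),key=lambda b:b[1][4])
(u,v),r=cv2.minEnclosingCircle(np.argwhere(k[2])[:,::-1].astype(np.float32)); print((u,v),r,"collar",onz(c,[u,v],36))
print(get_obs()["tool_pos"]); 
P=onz(c,[u,v],36)[0];print(shift([P[0],P[1],300]))
E
```

```text
[261.73566085 190.6084788 ] [246 174  34  34 802]
[ 486.21581259 -255.58498458   60.        ]
[ 486.91572235 -257.03567148   68.        ]
(266.9598388671875, 186.13320922851562) 18.685195922851562 collar [[ 486.46209681 -255.93175772   36.        ]]
[ 439.45248919 -288.52477322  339.1218977 ]
[ 0.03845851 -0.04236753  0.03909816]
```

```bash
python3 -m pendant '[[[0.025,-0.028,0.02],[0,0,0],0.0918],[[0.038,-0.042,0.035],[0,0,0],0.0918],[[0.038,-0.042,0.06],[0,0,0],0.0918],[[0.038,-0.042,0.085],[0,0,0],0.0918],[[0.038,-0.042,0.105],[0,0,0],0.0918],[[0.038,-0.042,0.115],[0,0,0],0.0918],[[0.038,-0.042,0.12],[0,0,0],0.0918],[[0.038,-0.042,0.12],[0,0,0],0.0918],[[0.038,-0.042,0.12],[0,0,0],0.0918]]'
python3 - <<'E'
from h import *
print(get_obs()["tool_pos"],shift([486.3,-256,218]))
E
```

```text
time: 2.03
tool_pos: [485.1, -258.4, 220.7]
tcp_rot: [3.141, -0.001, -0.233]
contact_force: [-0.9, 0.4, -0.2]
grip_width: 91.9
[ 485.05571864 -258.44692215  220.66493456] [ 0.00064254 -0.00266993  0.00266387]
```

```bash
python3 -m pendant '[[[0.0006,-0.0025,0.002],[0,0,0],0.0918],[[0.0006,-0.0025,0.002],[0,0,0],0.06],[[0.0006,-0.0025,0.002],[0,0,0],0.03],[[0.0006,-0.0025,0.002],[0,0,0],0.01],[[0.0006,-0.0025,0.002],[0,0,0],0.01],[[0.0006,-0.0025,0.002],[0,0,0],0.01],[[0.0006,-0.0025,0.002],[0,0,0],0.01],[[0.0006,-0.0025,0.002],[0,0,0],0.01]]'
```

```text
time: 2.7
tool_pos: [486.2, -255.4, 217.7]
tcp_rot: [3.142, -0.0, -0.232]
contact_force: [0.4, -0.6, -0.2]
grip_width: 50.1
```

```bash
python3 -m pendant '[[[0,0,0],[0,0,0],0.005],[[0,0,0],[0,0,0],0.005],[[0,0,0],[0,0,0],0.005],[[0,0,0],[0,0,0],0.005],[[0,0,0],[0,0,0],0.005],[[0,0,0],[0,0,0],0.005],[[0,0,0],[0,0,0],0.005],[[0,0,0],[0,0,0],0.005]]'; python3 -c "
from h import *
for i in range(3):
  o=get_obs();print(o['tool_pos'],o['contact_force'],o['moment'])"
```

```text
time: 3.37
tool_pos: [486.2, -255.5, 217.7]
tcp_rot: [3.141, -0.0, -0.232]
contact_force: [-0.2, -0.3, -0.4]
grip_width: 21.1
[ 486.2126128  -255.46300429  217.72619243] [-0.2067742  -0.34994206 -0.39428285] [-0.06274108  0.03559187 -0.00632825]
[ 486.2126128  -255.46300429  217.72619243] [-0.2067742  -0.34994206 -0.39428285] [-0.06274108  0.03559187 -0.00632825]
[ 486.2126128  -255.46300429  217.72619243] [-0.2067742  -0.34994206 -0.39428285] [-0.06274108  0.03559187 -0.00632825]
```

```bash
python3 -m pendant '[[[0,0,-0.015],[0,0,0],0.005],[[0,0,-0.045],[0,0,0],0.005],[[0,0,-0.08],[0,0,0],0.005],[[0,0,-0.115],[0,0,0],0.005],[[-0.006,-0.019,-0.12],[0,0,0],0.005],[[-0.015,-0.05,-0.12],[0,0,0],0.005],[[-0.026,-0.084,-0.12],[0,0,0],0.005],[[-0.037,-0.12,-0.12],[0,0,0],0.005],[[-0.048,-0.156,-0.12],[0,0,0],0.005],[[-0.059,-0.192,-0.12],[0,0,0],0.005]]'
python3 -m pendant '[[[-0.011,-0.036,0],[0,0,0],0.005],[[-0.022,-0.072,0],[0,0,0],0.005],[[-0.033,-0.108,0],[0,0,0],0.005],[[-0.044,-0.144,0],[0,0,0],0.005],[[-0.055,-0.18,0],[0,0,0],0.005],[[-0.064,-0.21,0],[0,0,0],0.005],[[-0.072,-0.235,0],[0,0,0],0.005],[[-0.078,-0.254,0],[0,0,0],0.005],[[-0.079,-0.258,0],[0,0,0],0.005],[[-0.079,-0.258,0],[0,0,0],0.005]]'
python3 - <<'E'
from h import *
import pickle
c=capture("wrist"); pickle.dump(c,open("w2.pkl","wb")); cv2.imwrite("pics/w2.png",c["color"][:,:,::-1])
print(get_obs()["tool_pos"],get_obs()["contact_force"])
h=hsv(c)
for ce,st,k in blobs((h[...,1]<60)&(h[...,2]>120),15): print(ce,st,onz(c,ce,36)[0])
E
```

```text
time: 4.2
tool_pos: [472.3, -53.3, 337.6]
tcp_rot: [-3.141, 0.0, -0.233]
contact_force: [0.9, -0.1, -1.1]
grip_width: 21.5
time: 5.03
tool_pos: [455.1, 215.3, 337.4]
tcp_rot: [3.141, 0.0, -0.23]
contact_force: [0.9, 0.3, 0.0]
grip_width: 21.5
[455.25032125 214.27612694 337.40982584] [ 0.41935407  0.60273097 -1.73243576]
[396.02631579 117.92105263] [384 116  24   5  38] [526.72334552 143.65860232  36.        ]
[185.1884058  142.74637681] [179 136  13  14 138] [544.52484507 295.21337093  36.        ]
[420.23448276 143.42758621] [414 137  13  14 145] [505.44716046 129.68530726  36.        ]
[311.10344828 167.37931034] [307 164   8   8  29] [506.80563569 210.54796117  36.        ]
[302.46666667 168.4       ] [301 166   4   6  15] [507.53047501 216.91090581  36.        ]
[189.61111111 192.6031746 ] [184 186  12  14 126] [509.40124237 303.43937546  36.        ]
[416.77099237 193.03053435] [411 187  13  13 131] [470.51113083 137.92656556  36.        ]
[558.92592593 249.77777778] [555 248   9   4  27] [401.69942453  37.31169874  36.        ]
[319.44223108 277.26693227] [296 267  48  27 502] 
[... 161 characters left out ...]
631 276   9  13  52] [361.69640078 -20.52874837  36.        ]
[281.35294118 281.23529412] [275 279  11   6  17] [425.43716328 254.40244214  36.        ]
[360.48109966 290.67010309] [350 279  21  26 291] [403.23561971 194.58031864  36.        ]
[628.81381381 298.82882883] [618 280  22  33 333] [347.25808632 -14.8464012   36.        ]
[564.27170868 335.09430439] [ 520  321   93   28 2142] [326.1993609   37.86290288  36.        ]
[ 58.63616236 334.85461255] [  14  327  104   20 1355] [421.45838069 446.56068812  36.        ]
[175.5625 472.0625] [173 469   6   7  16] [265.1750127  397.65861707  36.        ]
[104.68852459 478.0234192 ] [  0 469 192  11 427] [273.56675895 464.31885399  36.        ]
```

View pics/w2.png

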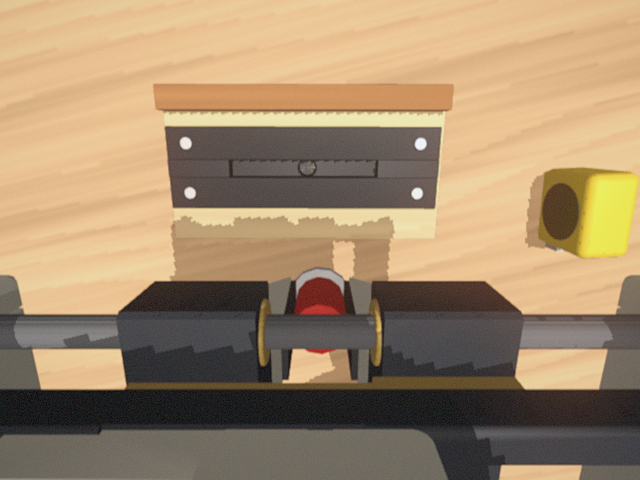

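The wrist view shows the rail with a faint circle in the slot at (307,168), the probable hole, just beside the slot centre at (304,168). The pin is held upright between the jaws. I'll enter about 18 mm to +y of the centre and slide towards −y.

```bash
python3 -m pendant '[[[0.02,-0.012,0.01],[0,0,0],0.005],[[0.04,-0.025,0.025],[0,0,0],0.005],[[0.05,-0.032,0.045],[0,0,0],0.005],[[0.05,-0.032,0.065],[0,0,0],0.005],[[0.05,-0.032,0.075],[0,0,0],0.005],[[0.05,-0.032,0.08],[0,0,0],0.005],[[0.05,-0.032,0.08],[0,0,0],0.005],[[0.05,-0.032,0.08],[0,0,0],0.005],[[0.05,-0.032,0.08],[0,0,0],0.005]]'
python3 - <<'E'
from h import *
o=get_obs();print(o["tool_pos"],o["tcp_rot"],o["contact_force"],shift([511.2,234,250]))
c=capture("side"); p=pix(c,[511,234,48])[0]; print(p)
u,v=p.astype(int); 
a=cv2.resize(c["color"][v-60:v+50,u-70:u+70],None,fx=5,fy=5,interpolation=2); cv2.imwrite("pics/s3.png",a[:,:,::-1])
for q in([511.2,234,48],[511.2,234,72],[511.2,234,36]): print((pix(c,q)[0]-[u-70,v-60])*5)
E
```

```text
time: 5.83
tool_pos: [511.7, 233.7, 259.0]
tcp_rot: [-3.141, -0.002, -0.232]
contact_force: [-0.2, -0.1, -1.8]
grip_width: 21.1
[511.73019835 233.73802881 259.00453522] [-3.14063112e+00 -1.92764428e-03 -2.32452814e-01] [-0.18230027 -0.06548595 -1.77082971] [-0.00059364 -0.00012413  0.00900353]
[254.03355069 163.40233879]
[350.6931302  301.96763454]
[346.67735888 247.06186779]
[352.66108998 328.87462995]
```

View pics/s3.png

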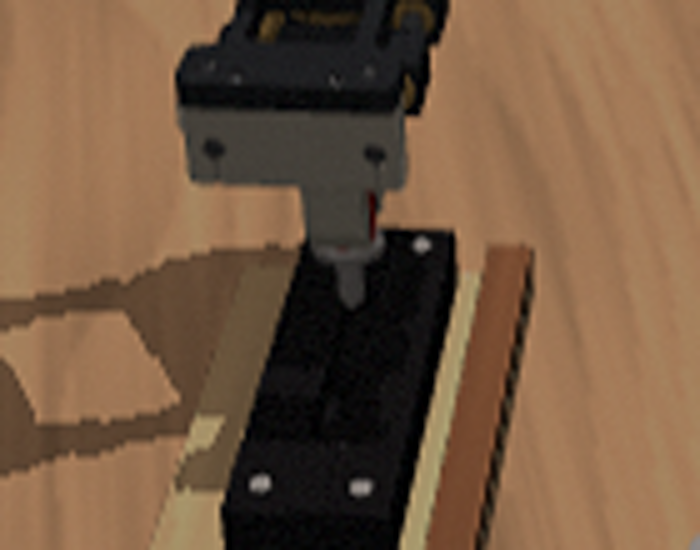

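The pin is upright with its tip at (350,305) in the crop, predicted (351,302), and over the slot's line. Next I lower it gently.

```bash
python3 -m pendant '[[[-0.0003,0,0.004],[0,0,0],0.005],[[-0.0004,0,0.008],[0,0,0],0.005],[[-0.0004,0,0.011],[0,0,0],0.005],[[-0.0004,0,0.0125],[0,0,0],0.005],[[-0.0004,0,0.014],[0,0,0],0.005],[[-0.0004,0,0.0145],[0,0,0],0.005],[[-0.0004,0,0.0145],[0,0,0],0.005],[[-0.0004,0,0.0145],[0,0,0],0.005]]'
```

```text
time: 6.55
tool_pos: [511.1, 234.0, 243.2]
tcp_rot: [3.142, -0.0, -0.232]
contact_force: [0.7, 0.4, -0.6]
grip_width: 21.3
```

```bash
python3 -m pendant '[[[0,0,0.002],[0,0,0],0.005],[[0,0,0.004],[0,0,0],0.005],[[0,0,0.006],[0,0,0],0.005],[[0,0,0.007],[0,0,0],0.005],[[0,0,0.0075],[0,0,0],0.005],[[0,0,0.0075],[0,0,0],0.005],[[0,0,0.0075],[0,0,0],0.005]]'
```

```text
time: 7.13
tool_pos: [511.1, 234.0, 235.6]
tcp_rot: [3.141, 0.0, -0.232]
contact_force: [0.1, 0.1, -1.5]
grip_width: 21.1
```

In the slot without contact. Next I feel for the floor.

```bash
python3 -m pendant '[[[0,0,0.0005],[0,0,0],0.005],[[0,0,0.001],[0,0,0],0.005],[[0,0,0.0013],[0,0,0],0.005],[[0,0,0.0016],[0,0,0],0.005],[[0,0,0.0018],[0,0,0],0.005],[[0,0,0.002],[0,0,0],0.005],[[0,0,0.002],[0,0,0],0.005]]'
```

```text
time: 7.72
tool_pos: [511.1, 234.0, 233.7]
tcp_rot: [3.142, -0.0, -0.232]
contact_force: [-0.0, -0.2, -1.2]
grip_width: 21.0
```

```bash
python3 -m pendant '[[[0,0,0.0003],[0,0,0],0.005],[[0,0,0.0005],[0,0,0],0.005],[[0,0,0.0005],[0,0,0],0.005]]'
```

```text
time: 7.97
tool_pos: [511.2, 234.0, 233.6]
tcp_rot: [-3.141, -0.001, -0.232]
contact_force: [0.4, 0.2, 3.1]
grip_width: 21.3
```

Contact with the floor at about 4 N. I slide towards the hole.

```bash
python3 -m pendant '[[[0,0.001,0.0002],[0,0,0],0.005],[[0,0.0025,0.0002],[0,0,0],0.005],[[0,0.004,0.0002],[0,0,0],0.005],[[0,0.0055,0.0002],[0,0,0],0.005],[[0,0.007,0.0002],[0,0,0],0.005],[[0,0.0085,0.0002],[0,0,0],0.005],[[0,0.01,0.0002],[0,0,0],0.005],[[0,0.0115,0.0002],[0,0,0],0.005],[[0,0.013,0.0002],[0,0,0],0.005],[[0,0.014,0.0002],[0,0,0],0.005]]'
```

```text
time: 8.8
tool_pos: [508.3, 220.5, 233.5]
tcp_rot: [-3.14, -0.002, -0.232]
contact_force: [0.7, 4.4, 4.9]
grip_width: 21.2
```

```bash
python3 -m pendant '[[[0,0.001,0],[0,0,0],0.005],[[0,0.002,0],[0,0,0],0.005],[[0,0.003,0],[0,0,0],0.005],[[0,0.004,0],[0,0,0],0.005],[[0,0.004,0],[0,0,0],0.005]]'
```

```text
time: 9.22
tool_pos: [506.4, 215.8, 232.2]
tcp_rot: [3.139, 0.002, -0.232]
contact_force: [-0.2, 0.7, -1.4]
grip_width: 21.4
```

The force fell away and z dropped, so the tip is at the hole. I advance 2 mm to centre it, then lower gently.

```bash
python3 -m pendant '[[[0,0.001,0],[0,0,0],0.005],[[0,0.002,0],[0,0,0],0.005],[[0,0.002,0.0007],[0,0,0],0.005],[[0,0.002,0.0014],[0,0,0],0.005],[[0,0.002,0.002],[0,0,0],0.005],[[0,0.002,0.002],[0,0,0],0.005]]'
```

```text
time: 9.72
tool_pos: [506.4, 214.5, 230.7]
tcp_rot: [3.141, 0.001, -0.232]
contact_force: [-0.4, -0.7, -0.4]
grip_width: 21.0
```

```bash
python3 -m pendant '[[[0,0,0.0007],[0,0,0],0.005],[[0,0,0.0014],[0,0,0],0.005],[[0,0,0.0021],[0,0,0],0.005],[[0,0,0.0028],[0,0,0],0.005],[[0,0,0.003],[0,0,0],0.005]]'
```

```text
time: 10.13
tool_pos: [506.5, 214.5, 227.8]
tcp_rot: [3.141, 0.0, -0.232]
contact_force: [0.7, 0.4, -0.9]
grip_width: 21.4
```

```bash
python3 -m pendant '[[[0,0,0.0007],[0,0,0],0.005],[[0,0,0.0014],[0,0,0],0.005],[[0,0,0.0021],[0,0,0],0.005],[[0,0,0.0028],[0,0,0],0.005],[[0,0,0.003],[0,0,0],0.005]]'
```

```text
time: 10.55
tool_pos: [506.5, 214.5, 224.8]
tcp_rot: [3.141, 0.0, -0.232]
contact_force: [0.4, 0.4, -1.2]
grip_width: 21.5
```

Falling freely into the hole, with 3 mm left.

```bash
python3 -m pendant '[[[0,0,0.0007],[0,0,0],0.005],[[0,0,0.0013],[0,0,0],0.005],[[0,0,0.0019],[0,0,0],0.005],[[0,0,0.0024],[0,0,0],0.005],[[0,0,0.0026],[0,0,0],0.005]]'
```

```text
time: 10.97
tool_pos: [506.5, 214.5, 222.3]
tcp_rot: [3.141, 0.0, -0.232]
contact_force: [-0.1, -0.0, -1.2]
grip_width: 21.1
```

```bash
python3 -m pendant '[[[0,0,0.0003],[0,0,0],0.005],[[0,0,0.0006],[0,0,0],0.005],[[0,0,0.0008],[0,0,0],0.005],[[0,0,0.0008],[0,0,0],0.005]]'
```

```text
time: 11.3
tool_pos: [506.5, 214.5, 221.7]
tcp_rot: [3.142, -0.0, -0.232]
contact_force: [-0.1, -0.2, -0.8]
grip_width: 21.6
```

```bash
python3 -m pendant '[[[0,0,0.0003],[0,0,0],0.005],[[0,0,0.0006],[0,0,0],0.005],[[0,0,0.0006],[0,0,0],0.005]]'
```

```text
time: 11.55
tool_pos: [506.5, 214.6, 221.6]
tcp_rot: [-3.142, -0.0, -0.232]
contact_force: [-2.4, -0.2, 5.5]
grip_width: 21.4
```

The collar is on the rail top at about 6 N and the expected height. I release, rise straight up and look.

```bash
python3 -m pendant '[[[0,0,-0.0006],[0,0,0],0.005],[[0,0,-0.0006],[0,0,0],0.025],[[0,0,-0.0006],[0,0,0],0.035],[[0,0,-0.0006],[0,0,0],0.06],[[0,0,-0.0006],[0,0,0],0.06],[[0,0,-0.0006],[0,0,0],0.06],[[0,0,-0.0006],[0,0,0],0.06],[[0,0,-0.0006],[0,0,0],0.06]]'
```

```text
time: 12.22
tool_pos: [506.5, 214.6, 221.5]
tcp_rot: [3.142, -0.0, -0.232]
contact_force: [-0.0, -0.6, -0.2]
grip_width: 58.4
```

```bash
python3 -m pendant '[[[0,0,-0.01],[0,0,0],0.06],[[0,0,-0.03],[0,0,0],0.06],[[0,0,-0.06],[0,0,0],0.06],[[0,0,-0.09],[0,0,0],0.06],[[-0.02,0,-0.12],[0,0,0],0.06],[[-0.05,0,-0.13],[0,0,0],0.06],[[-0.08,0,-0.13],[0,0,0],0.06],[[-0.09,0,-0.13],[0,0,0],0.06],[[-0.09,0,-0.13],[0,0,0],0.06]]'
python3 - <<'E'
from h import *
c=capture("side"); w=capture("wrist")
u,v=pix(c,[506.4,213.6,45])[0].astype(int); x0,y0=u-60,v-50
a=cv2.resize(c["color"][y0:y0+100,x0:x0+80],None,fx=5,fy=5,interpolation=2)
b=cv2.resize(w["color"][0:340,100:540],(400,309)); b=np.vstack([b,np.zeros((191,400,3),np.uint8)])
cv2.imwrite("pics/fin.png",np.hstack([a,b])[:,:,::-1])
h=hsv(c); m=red(c); m[:120]=0
for ce,st,k in blobs(m,15):
    s=pix(c,[[506.4,213.6,72],[506.4,213.6,40],[506.4,213.6,36]]); print(ce,st,s)
print(get_obs()["tool_pos"],get_obs()["time"])
E
```

```text
time: 12.97
tool_pos: [416.8, 235.7, 352.6]
tcp_rot: [-3.141, -0.0, -0.23]
contact_force: [0.6, 0.4, -0.2]
grip_width: 60.1
[251.17857143 158.5       ] [246 156  11   6  56] [[251.69779326 158.16434243]
 [252.80908547 172.85263289]
 [252.94519416 174.65162321]]
[419.25097084 235.33645141 352.14772152] 13.0667
```

View pics/fin.png

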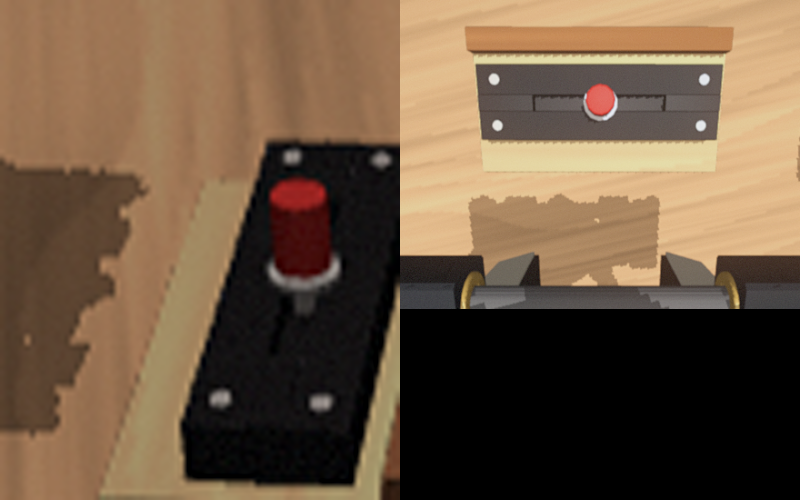

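Left (side camera): the knob is upright, its top at (299,193) in the crop, with the collar on the rail. Right (wrist): the pin is centred in the slot at (600,101). I do a quick numeric check of collar height and the bystanders, then hand in.

```bash
python3 - <<'E'
from h import *
c=capture("side"); t=capture("top"); w=capture("wrist")
u,v=pix(c,[506.4,213.6,45])[0].astype(int); off=np.array([u-60,v-50])
n=np.array([-.23,-.973])
for nm,r,z in(("collar front low",14,36),("shank at floor",5,24),("if 2mm high: collar",14,38)):
    print(nm,(pix(c,np.r_[np.array([506.4,213.6])+r*n,z])[0]-off)*5)
# two-view heights of knob top
h=hsv(w); m=((h[...,0]<8)|(h[...,0]>172))&(h[...,1]>120); m[250:]=0
for ce,st,k in blobs(m,100): print("wrist red",ce,st,onz(w,ce,68)[0],pix(w,[[506.4,213.6,72],[506.4,213.6,40]]))
old=cv2.imread("pics/top0.png")[:,:,::-1].astype(int); d=np.abs(old-t["color"]).max(2)
for nm,(a,b,e,f) in dict(jar=(195,240,312,350),tape=(298,342,310,340),driver=(105,200,312,332),block=(260,310,430,490)).items(): print(nm,(d[a:b,e:f]>40).sum())
E
```

```text
collar front low [299.25634134 293.36858504]
shank at floor [304.82845441 307.18509807]
if 2mm high: collar [298.90687486 288.85430681]
wrist red [319.44314185 111.41031653] [304  94  32  36 853] [507.21704137 215.63321309  68.        ] [[322.74681269 111.45391456]
 [322.45002975 114.89604693]]
jar 0
tape 0
driver 0
block 162
```

```bash
python3 -c "from plant import *; print(close_job())"
```

```text
the job is handed in; nothing more can be done
None
```

The stop pin is in the hidden hole, fully home and upright with its collar on the rail, and released; the job is handed in. It took about 13 s of robot time.

I gripped the red-knobbed pin in its block, put its tip into the slot about 18 mm from the middle, and slid it along the floor at about 5 N. It dropped in roughly 2 mm from the middle. I then lowered it until the collar touched at about 6 N, opened the fingers and backed away. No reading I took came near 40 N.

**Last checks:**
- **Seated:** the gripper went 12.1 mm down from floor contact to collar contact, against 12 mm expected. In the side view the knob's top was within about 1 mm of where it should be.
- **Upright and centred:** both the side and wrist views agree.
- **Bystanders:** in the top view the jar, tape measure and screwdriver show no change from the start.
- **Did not match exactly:** in the side view the collar's lower edge and the visible shank end are each about 1–1.5 pixels (2–3 mm) off the predicted positions. At that image scale I put this down to blur and calibration.

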